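Tighten the hanging eye of a camera rig with a turning rod

TASK

The steel screw eye in the black rig hub is not fully screwed in. Take the steel rod from its wooden rest, slide its tapered end through the eye and use it as a lever to turn the eye clockwise (seen from above) until its collar is fully home on the brass bush: feel for the stop and do not force it further, or the bush tears loose in the hub. Then draw the rod out, lay it back in both notches of its rest and let go; the eye must stay tight, turn it only with the rod and never push on it with the gripper itself, and leave the other things on the bench alone.

Things in the scene. Friction and masses are not known exactly. Their poses are not given: they have to be found in the camera images.
- hub: Rig hub, fixed to the bench: black hexagonal double plate, 120 mm across, flat top 40 mm above the bench, on a 130 mm square plywood foot; three dark tube stubs reach 72 mm from the centre. Origin: centre of its underside, on the bench, straight under the screw eye; z up. The brass bush in its centre (25 mm across, top 42 mm above the bench) takes the screw eye.
- eye: Steel screw eye, upright in the hub's centre. Origin: centre of its hole; x along the hole (level, the rod may enter from either end), z up. A thick ring, 27 mm outside, hole 16 mm, 18 mm long along x. It turns about z, taking about 0.08 N m, and stays where it is left. Home, the hole centre is 75.0 mm above the bench; at the start it stands 1.5 to 3 mm higher.
- eye_collar (a point): Underside of the eye's 21 mm collar, on its axis, 33 mm below the hole centre; axes as the eye. Steep right-hand thread: turned clockwise from above (yaw decreasing) the eye sinks 2.5 mm per radian until the collar meets the bush and stops dead. 0.6 to 1.15 rad are left at the start; the yaw at which it comes home differs each time and cannot be told beforehand.
- bush (a joint): Turn of the brass bush in the hub (rad, anticlockwise from above positive), 0 at the start. It holds fast up to about 0.6 N m; if the eye is forced harder at its stop the bush is torn round, and beyond 0.15 rad either way it is spoilt. 0.2 to 0.45 N m at the stop is plenty.
- rod_mid (a point): Middle of the steel rod (loose, about 110 g): round, 10 mm thick, 173 mm long overall. x axis along the rod towards its tapered end. Take it here, between the two notches of the rest. In the eye it has 6 mm of play, so it can swing about 0.3 rad either way before it bears on the eye.
- rod_tip (a point): Tapered end of the rod, 85 mm from its middle: the last 9 mm narrow from 10 to 5 mm. The other end carries a ball 16 mm across, its centre 80 mm from the middle.
- rest_seat (a point): Where the rod's middle lies in its wooden rest (fixed), 50 mm above the bench; x along the rod, towards where its tapered end points at the start. The rest: a 150 x 50 mm foot, 12 mm high, with two upright V notches (90 degrees, 31 mm wide at the mouth, 14 mm thick) 50 mm either side of this point along x; their tops are 58 mm above the bench.
- standoff0_center (a point): Bystander: aluminium standoff, 12 mm thick, 30 mm tall, standing; its centre.
- standoff1_center (a point): Bystander: another such standoff; its centre.
- standoff2_center (a point): Bystander: another such standoff; its centre.
- pliers: Bystander: pliers lying flat, about 140 x 55 x 12 mm; origin under the handles near the pivot, jaws to +x.
- screwdriver: Bystander: screwdriver lying flat, 170 mm long, along its x axis.
- lens_cap: Bystander: black lens cap, 62 mm across, 9 mm high; origin centre of its underside.
- wheel: Bystander: small rubber wheel lying flat, 60 mm across, 20 mm high; origin centre of its underside.
- battery: Bystander: grey battery pack, 40 x 100 x 28 mm; origin centre of its underside.
Things that resemble listed ones, but are neither listed nor needed, are in the scene too. Of the things that look like the part that bears rod_mid, the smaller one is meant.

How it is judged (in metres and radians):
On the way, in this order (a step that is already met when the one before it is completed fails the run):
1. the rod is through the eye, its tip at least 14 mm past the hole's centre (y of rod_tip in the frame of eye between -0.016 and 0.016 m and z of rod_tip in the frame of eye between -0.012 and 0.012 m and y of rod_mid in the frame of eye between -0.016 and 0.016 m and z of rod_mid in the frame of eye between -0.012 and 0.012 m and ((x of rod_tip in the frame of eye above 0.014 m and x of rod_mid in the frame of eye below -0.014 m) or (x of rod_tip in the frame of eye below -0.014 m and x of rod_mid in the frame of eye above 0.014 m))), for 0.1 s.
2. the eye is home (hole centre within 0.4 mm of its 75.0 mm home height above the hub's underside) with the rod still in it (z of eye in the frame of hub below 0.0754 m and distance between rod_mid and eye below 0.08 m), for 0.2 s.
At the end, for the whole second after the job is handed in: The eye is home (its hole centre within 0.4 mm of 75.0 mm above the bench), the bush has not been turned more than 0.15 rad, and the rod lies released in both notches of its rest: its middle within 15 mm of the seat point in plan and 5 mm in height, along the rest within 0.1 rad (either way round) (z of eye in the frame of hub below 0.0754 m and not (value of joint bush below -0.15 rad or value of joint bush above 0.15 rad) and horizontal distance between rod_mid and rest_seat below 0.015 m and z of rod_mid in the frame of rest_seat between -0.005 and 0.005 m and angle between the x axis of rod_mid and the x axis of rest_seat, either way round below 0.1 rad); the robot touches nothing.
It fails at once if the bush is torn round in the hub by more than 0.15 rad (value of joint bush below -0.15 rad or value of joint bush above 0.15 rad).
It fails at once if the fingers or gripper push on the eye itself (over 3 N) (contact force between any of the fingers, the arm and eye above 3 N).
It fails at once if a bystander is moved by more than 20 mm (distance of any of standoff0_center, standoff1_center, standoff2_center, pliers, screwdriver, lens_cap, wheel, battery from where it was at the start of the episode above 0.02 m).
It also fails if it takes over 72 s, if anything falls off the work surface, if the arm or the gripper's body presses on something with over 40 N, if the wrist force passes 120 N, or if a joint passes its speed limit or range.

ROBOT

A 7-joint arm with a two-finger parallel gripper is mounted at the origin on the work surface. World frame = base frame: x ahead of the robot, y to its left, z up, the work surface at z = 0. Lengths are in m, angles in degrees, forces in N, time in s.
With the tool pointing down it reaches from about 0.35 to 0.9 m from the base axis. Payload 8.1 kg.
Tool frame: the origin (TCP) lies midway between the tips of the shut fingers; the grasp point (between the pads) lies 19 mm behind it; z points along the fingers, y is the direction in which the jaws open and shut (so a half turn about z gives the same grasp; the last joint's range is limited). The gripper opens to 92 mm and grips with 3 to 60 N. Pads are 19 mm wide; open, the fingers measure 130 mm over their backs; the gripper's body (75 mm by 190 mm) begins 47 mm behind the grasp point.
Start: joints at [-75.264, 24.895, 1.432, 90.138, -0.665, 64.973, -4.303], TCP at [0.22, 0.585, 0.227] pointing down, gripper open.
Joint ranges: [-149.89, 149.89], [-25.12, 119.58], [-72.63, 75.52], [4.76, 147.25], [-75.54, 255.54], [6.69, 114.76], [-157.13, 157.13]. Speed limits (degrees/s): [127.2, 127.2, 172.46, 172.46, 180, 180, 180].

INTERFACE

Orientations are given as a 3x3 rotation matrix whose columns are the frame's x, y, z axes.
In Python, from plant import env, eoat, telemetry, capture gives the robot as it stands. The module is installed in compiled form; this text tells all that it offers. Calls block until the motion is done:
- env.move_pose(position, orientation): joint-space move of the TCP to a pose.
- env.movel(position, vel=0.15, orientation=None): straight line of the TCP; orientation=None keeps the orientation; vel is the mean speed in m/s.
- env.movej(angles): joint-space move.
- eoat.set_gripper(opening, strength=None): finger opening in m; strength is the grip in N (None keeps the last); returns when the fingers have stopped.
- env.sleep(seconds).
- env.inverse_kinematics(position, orientation): joint angles nearest the present ones, or None.
- telemetry.state(): the state.
- capture(name): name is "scene" or "side" or "wrist"; returns a dict with "frame" (384x512x3 uint8, blue, green, red), "fov_y" (degrees; the focal length in pixels is half the picture's height over the tangent of half this angle, whatever the lens; pixels are square), "cx", "cy" (the principal point, pixels), "rvec" (rotation vector, rad) and "tvec" (3), from world to camera coordinates, as OpenCV has them. Camera axes: x right, y down, z forward; pixel columns grow to the right and rows downward; lengths in m; the calibration is good to about 2 mm. A picture is of the moment at which its call begins. There is no depth.
A pose or a line that the arm cannot do raises env.IKError and nothing moves.
- env.hand_in(): hands the job in, once; it reports no verdict.
The state is a dict: "t": time; "joint_positions": joint angles; "qd": joint speeds; "joint_torque": joint torques, N m; "eef_pos": TCP position; "tool_rot": TCP orientation; "ft_force": force on the tool from outside, world axes, zero at the start; "moment": the same for the moment, N m; "finger_gap": finger opening in m.
Only numpy, scipy, OpenCV 4.12 (cv2) and the standard library are available. Lean on these libraries where they do the work, as an engineer would, in place of code of your own. Each camera call takes 0.05 s, during which the arm holds its last target.

## Working session

There is one attempt and no reset: what is moved stays moved. The work goes in short steps, each a Python script; the robot and the scene stay as the last script left them, time stands still between calls to the robot, and variables do not carry over. Pictures are saved under pics/ and viewed, and the job is handed in when it is done.

```bash
mkdir -p pics; cat > h.py <<'E'
import numpy as np, cv2
from plant import env, eoat, telemetry, capture
def cam(c):
    h=c["frame"].shape[0]; f=h/2/np.tan(np.radians(c["fov_y"])/2)
    K=np.array([[f,0,c["cx"]],[0,f,c["cy"]],[0,0,1.]])
    R,_=cv2.Rodrigues(np.array(c["rvec"],float)); return K,R,np.array(c["tvec"],float).ravel()
def proj(c,P):
    K,R,t=cam(c); return cv2.projectPoints(np.array(P,float).reshape(-1,1,3),np.array(c["rvec"],float),t,K,None)[0].reshape(-1,2)
def unz(c,uv,z):
    K,R,t=cam(c); o=-R.T@t; d=R.T@np.linalg.inv(K)@np.array([uv[0],uv[1],1.]); return o+d*(z-o[2])/d[2]
E
python3 - <<'E'
from h import *
import pickle
s=telemetry.state(); print(s["t"],s["eef_pos"],s["tool_rot"])
D={}
for n in ["scene","side","wrist"]:
    c=capture(n); D[n]=c; cv2.imwrite(f"pics/{n}0.png",cv2.resize(c["frame"],None,fx=1.5,fy=1.5,interpolation=cv2.INTER_CUBIC)); K,R,t=cam(c); print(n,c["fov_y"],-R.T@t,R[2])
pickle.dump(D,open("d0.pkl","wb"))
E
```

```text
0.0 [0.21994018 0.5844965  0.22593664] [[-9.35943610e-01  3.52149667e-01 -4.12371676e-04]
 [ 3.52149880e-01  9.35942425e-01 -1.49623844e-03]
 [-1.40943721e-04 -1.54561144e-03 -9.99998796e-01]]
scene 57.49694009688279 [1.29462175 0.28815047 0.68531613] [-0.76093007 -0.27600066 -0.58720445]
side 45.65142668385933 [ 0.43083764 -1.04560492  0.77355877] [ 0.04829865  0.82772925 -0.5590452 ]
wrist 68.71034377675674 [0.15755491 0.60739074 0.38437431] [ 0.23346117 -0.08773723 -0.96839974]
```

View pics/scene0.png

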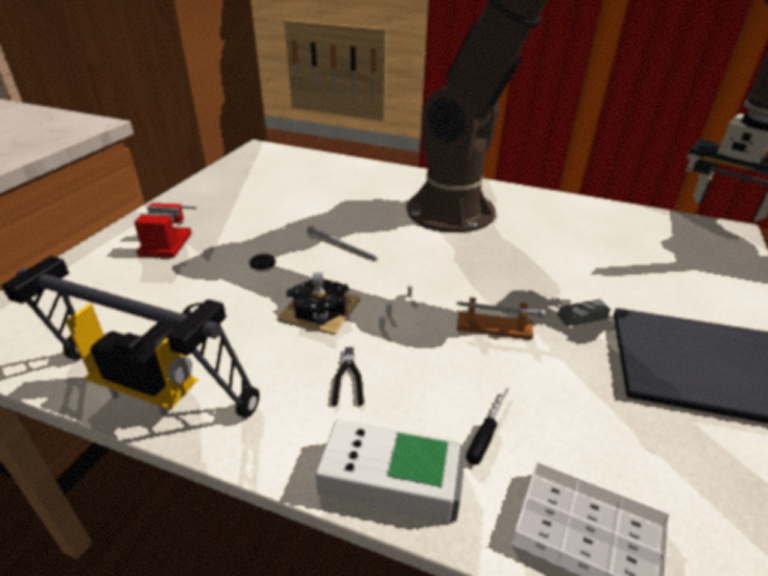

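View pics/side0.png

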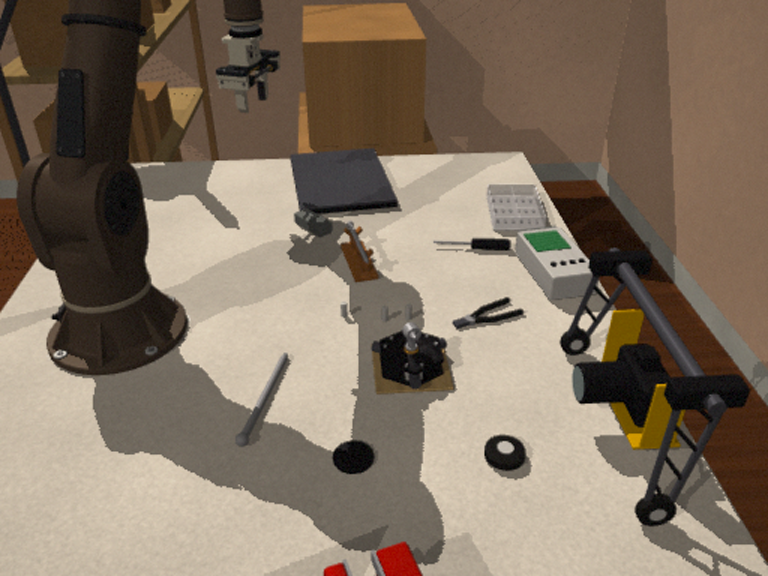

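View pics/wrist0.png

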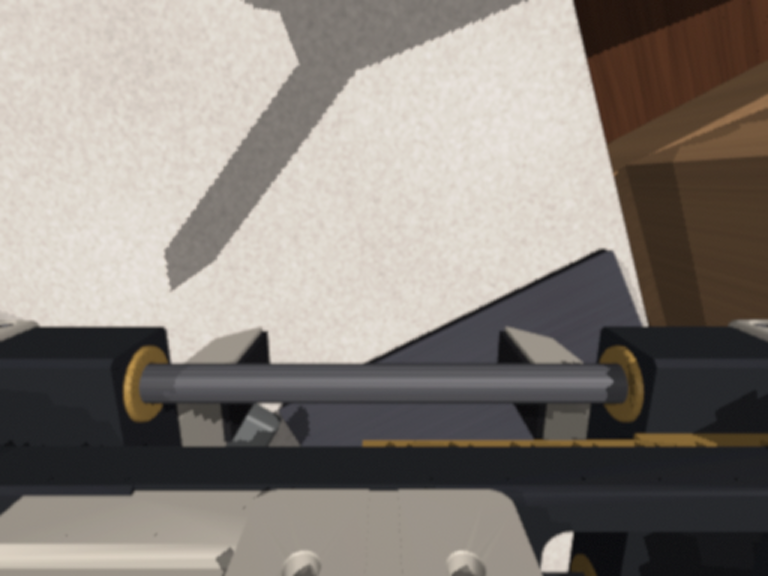

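The rod in the wooden rest is at about (500,310) in the scene picture and (360,243) in the side picture. A longer look-alike rod with a ball lies bare on the bench at scene (340,245) and side (265,398). The rest and the smaller size point to the first one, so I'll enlarge it to confirm.

```bash
python3 - <<'E'
from h import *
import pickle
D=pickle.load(open("d0.pkl","rb"))
def crop(n,x,y,w,h,k): return cv2.resize(D[n]["frame"][y:y+h,x:x+w],None,fx=k,fy=k,interpolation=cv2.INTER_CUBIC)
a=crop("scene",180,165,100,60,4);b=crop("scene",295,190,100,60,4)
c=crop("side",210,135,60,60,5);d=crop("side",240,205,65,60,5)
A=np.hstack([a,b]); B=np.hstack([c,d]); B=np.pad(B,((0,0),(0,800-B.shape[1]),(0,0)))
cv2.imwrite("pics/c1.png",np.vstack([A,B]))
sc=D["scene"];sd=D["side"]
f=1/1.5
print("hub est scene",unz(sc,(319*f,300*f),.04),"side",unz(sd,(412*f,358*f),.04))
print("rod scene",unz(sc,(460*f,304*f),.05),unz(sc,(545*f,314*f),.05)); print("side",unz(sd,(346*f,224*f),.05),unz(sd,(367*f,262*f),.05))
E
```

```text
hub est scene [ 0.55437735 -0.12521002  0.04      ] side [ 0.53298434 -0.16070012  0.04      ]
rod scene [0.47194168 0.14419024 0.05      ] [0.43991664 0.3054863  0.05      ]
side [0.43135166 0.30054108 0.05      ] [0.47073507 0.13602952 0.05      ]
```

View pics/c1.png

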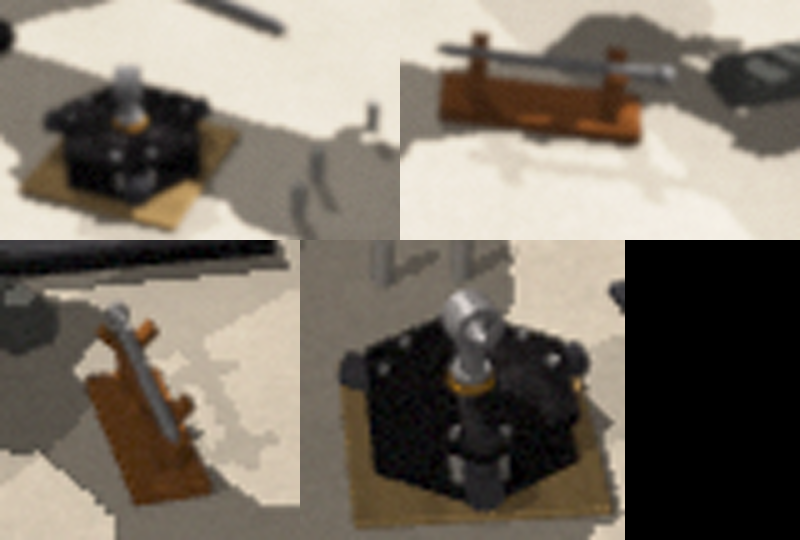

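The enlarged crop confirms it: this rod lies in the two notches of the wooden rest, with its ball at the far (+y) end and its taper pointing towards the hub. Next I'll look at the rod and the eye from above with the wrist camera.

```bash
cat >> h.py <<'E'
def Rt(yaw):  # tool x at yaw, pointing down
    c,s=np.cos(yaw),np.sin(yaw); x=np.array([c,s,0]); z=np.array([0,0,-1.]); return np.column_stack([x,np.cross(z,x),z])
E
python3 - <<'E'
from h import *
for nm,p in [("rod",(.455,.22,.19)),("eyeN",(.545,-.10,.19)),("eyeS",(.6,-.13,.12)),("eyeW",(.52,-.18,.12))]:
  for y in np.radians([-180,-150,-120,-90,-76,-45,0,45,76,104,135]):
    q=env.inverse_kinematics(p,Rt(y)); print(nm,round(np.degrees(y)),None if q is None else np.round(q,0))
E
```

```text
rod -180 [-38.  16.   8. 110.  -3.  54.  61.]
rod -150 [-33.  16.   1. 109.  -0.  55.  89.]
rod -120 [-28.  16.  -5. 109.   2.  55. 116.]
rod -90 [-23.  17. -11. 109.   4.  55. 144.]
rod -76 [ 13.  28. -61. 106.  27.  62. 136.]
rod -45 [ -79.   27.   67.  113.  -29.   60. -134.]
rod 0 [ -64.   18.   41.  112.  -15.   55. -106.]
rod 45 [-57.  17.  32. 111. -11.  55. -65.]
rod 76 [-55.  17.  29. 111. -10.  55. -35.]
rod 104 [-50.  16.  23. 111.  -8.  54.  -9.]
rod 135 [-45.  16.  17. 110.  -6.  54.  19.]
eyeN -180 [-23.  23.  38. 105. -17.  58. 112.]
eyeN -150 [-16.  21.  28. 105. -12.  57. 137.]
eyeN -120 [ 46.  33. -61. 100.  31.  66. 126.]
eyeN -90 [ -39.   33.   66.  106.  -34.   64. -140.]
eyeN -76 [ -39.   33.   66.  106.  -34.   64. -126.]
eyeN -45 [-39.  33.  66. 106. -34.  64. -95.]
eyeN 0 [-37.  30.  62. 106. -30.  62. -53.]
eyeN 45 [-31.  26.  51. 106. -23.  59. -16.]
eyeN 76 [-29.  25.  47. 106. -21.  59.  13.]
eyeN 104 [-28.  25.  46. 106. -21.  58.  40.]
eyeN 135 [-26.  24.  43. 105. -19.  58.  70.]
eyeS -180 [-13.  32.  30. 101. -19.  53. 115.]
eyeS -150 [ -6.  30.  19. 
[... 264 characters left out ...]
eyeS 45 [-22.  36.  45. 101. -30.  56. -10.]
eyeS 76 [-20.  35.  42. 101. -28.  55.  19.]
eyeS 104 [-20.  35.  41. 101. -27.  55.  47.]
eyeS 135 [-18.  34.  38. 101. -25.  54.  76.]
eyeW -180 [-11.  27.  34. 110. -20.  49. 124.]
eyeW -150 [ -9.  27.  31. 110. -18.  48. 152.]
eyeW -120 [ 54.  39. -61. 104.  39.  61. 128.]
eyeW -90 [ -29.   39.   66.  111.  -43.   59. -123.]
eyeW -76 [ -29.   39.   66.  111.  -43.   59. -109.]
eyeW -45 [-29.  39.  66. 111. -43.  59. -78.]
eyeW 0 [-30.  42.  70. 111. -46.  61. -30.]
eyeW 45 [-28.  39.  65. 111. -42.  58.  11.]
eyeW 76 [-27.  37.  62. 111. -40.  57.  40.]
eyeW 104 [-27.  37.  61. 111. -39.  56.  67.]
eyeW 135 [-20.  31.  49. 111. -30.  52.  89.]
```

```bash
python3 - <<'E'
from h import *
import pickle
D=pickle.load(open("d0.pkl","rb"))
y=np.radians(104)
env.move_pose((.471,.156,.19),Rt(y)); c=capture("wrist"); D["w1"]=c; cv2.imwrite("pics/w1.png",cv2.resize(c["frame"],None,fx=1.5,fy=1.5,interpolation=cv2.INTER_CUBIC))
env.move_pose((.558,-.20,.19),Rt(y)); c=capture("wrist"); D["w2"]=c; cv2.imwrite("pics/w2.png",cv2.resize(c["frame"],None,fx=1.5,fy=1.5,interpolation=cv2.INTER_CUBIC))
pickle.dump(D,open("d0.pkl","wb")); print(telemetry.state()["t"])
E
```

```text
3.4333
```

View pics/w1.png

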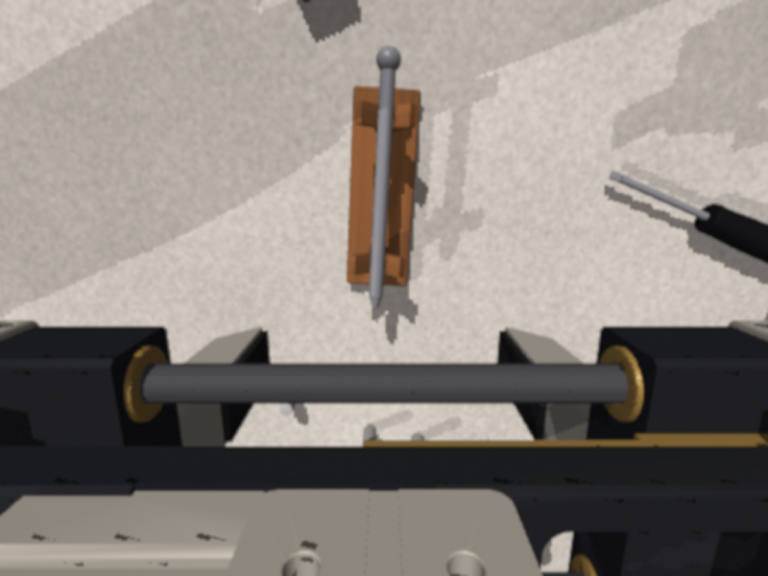

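View pics/w2.png

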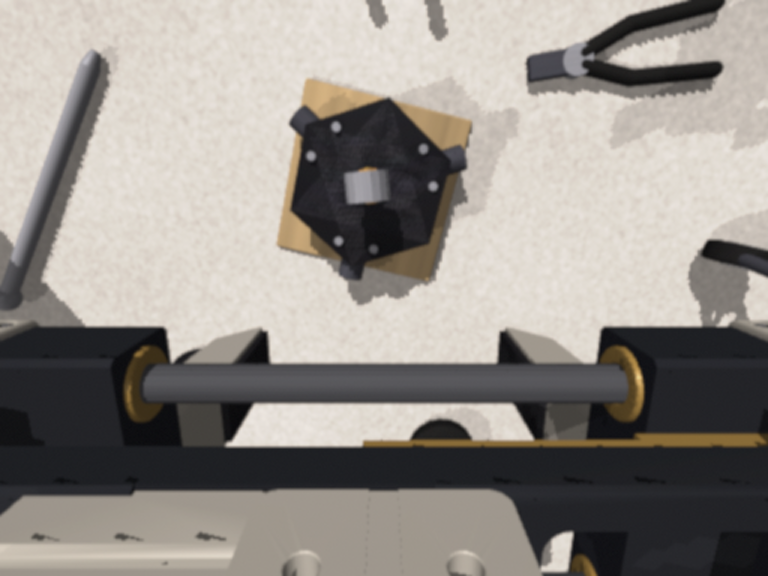

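The first wrist view shows the rod in its rest with the ball at (388,58) and the tip at (376,305). The second shows the hub with the eye's ring at (367,186). I'll enlarge the eye to get its yaw.

```bash
python3 - <<'E'
from h import *
import pickle
D=pickle.load(open("d0.pkl","rb"))
c=D["w2"]["frame"]; x0,y0=180,45
a=cv2.resize(c[y0:y0+145,x0:x0+140],None,fx=4,fy=4,interpolation=cv2.INTER_CUBIC)
b=cv2.resize(c[105:145,225:265],None,fx=6,fy=6,interpolation=cv2.INTER_CUBIC); b=np.pad(b,((0,a.shape[0]-240),(0,0),(0,0)))
cv2.imwrite("pics/c2.png",np.hstack([a,b]))
f=1/1.5
w=D["w1"]; print("ball",unz(w,(388*f,58*f),.05),"tip",unz(w,(376*f,305*f),.05))
# rod notch axis; rest foot corners z=.012
for p in [(357,87),(420,90),(348,282),(407,285)]: print(unz(w,(p[0]*f,p[1]*f),.012))
w=D["w2"]; print("eye top",unz(w,(367*f,186*f),.0895))
for p in [(306,79),(472,121),(433,279),(277,246)]: print("foot",unz(w,(p[0]*f,p[1]*f),.012))
E
```

```text
ball [0.43912879 0.29671244 0.05      ] tip [0.47143146 0.13474364 0.05      ]
[0.41987424 0.28206522 0.012     ]
[0.46523384 0.29144138 0.012     ]
[0.44656252 0.13715694 0.012     ]
[0.49414435 0.14656117 0.012     ]
eye top [ 0.53376064 -0.13888586  0.0895    ]
foot [ 0.47015103 -0.07736176  0.012     ]
foot [ 0.59620407 -0.07522111  0.012     ]
foot [ 0.60097459 -0.19889991  0.012     ]
foot [ 0.4721853  -0.20333167  0.012     ]
```

View pics/c2.png

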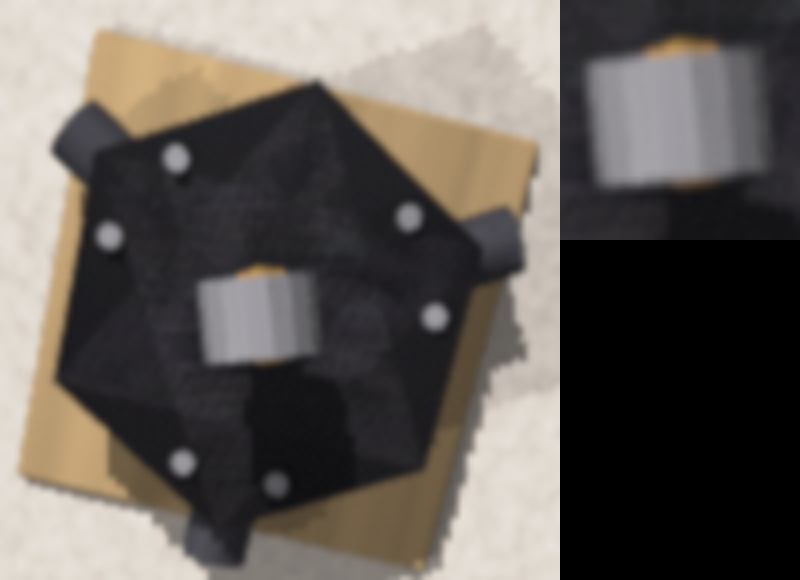

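```bash
python3 - <<'E'
from h import *
import pickle
D=pickle.load(open("d0.pkl","rb"))
w=D["w2"]
g=lambda x,y:(225+(x-560)/6-.4,105+y/6-.4)
for z in (.077,):
  P=[unz(w,g(*p),z)[:2] for p in [(585,62),(755,45),(600,190),(770,172)]]
  for a,b in ((0,1),(2,3),(0,2),(1,3)): d=P[b]-P[a]; print(np.round(1000*np.hypot(*d),1),np.degrees(np.arctan2(d[1],d[0])))
  print(np.mean(P,0))
for n in("side","scene"): print(n,proj(D[n],[(.5345,-.1388,.0768),(.4548,.2183,.05),(.4714,.1347,.05),(.4391,.2967,.05)]))
E
```

```text
26.5 19.633945161972346
27.0 20.05967999744977
19.6 -70.24760684613474
19.4 -68.76488145664058
[ 0.53295532 -0.13943027]
side [[274.6976281  221.71384686]
 [238.52301694 161.37031036]
 [244.90507977 174.88724198]
 [233.02129401 149.80375326]]
scene [[210.92262198 185.53352067]
 [332.58658796 205.22339987]
 [303.60974309 201.81957282]
 [360.3053118  208.45233353]]
```

```bash
python3 - <<'E'
from h import *
import pickle
y=np.radians(101.3)
eoat.set_gripper(.06,40)
env.move_pose((.4548,.2183,.13),Rt(y)); env.movel((.4548,.2183,.031),vel=.12)
eoat.set_gripper(0,50)
s=telemetry.state(); print(s["t"],s["eef_pos"],s["finger_gap"],s["ft_force"],s["moment"])
env.movel((.4548,.2183,.14),vel=.12)
s=telemetry.state(); print(s["t"],s["eef_pos"],s["finger_gap"],s["ft_force"],s["moment"])
# pre-insert
e=np.array([.534,-.139]); u=np.array([np.cos(np.radians(-70)),np.sin(np.radians(-70))])
m=e-u*.125
env.move_pose((*m,.14),Rt(np.radians(110))); env.movel((*m,.0765-.019),vel=.1)
s=telemetry.state(); print(s["t"],s["eef_pos"],s["ft_force"],s["moment"])
D=pickle.load(open("d0.pkl","rb"))
for n in("scene","side","wrist"):
  c=capture(n); D[n+"3"]=c
pickle.dump(D,open("d0.pkl","wb"))
A=cv2.resize(D["scene3"]["frame"][140:220,180:290],None,fx=4,fy=4,interpolation=cv2.INTER_CUBIC)
B=cv2.resize(D["side3"]["frame"][150:270,225:315],None,fx=4,fy=4,interpolation=cv2.INTER_CUBIC)
H=max(A.shape[0],B.shape[0]); A=np.pad(A,((0,H-A.shape[0]),(0,0),(0,0)));
cv2.imwrite("pics/c3.png",np.hstack([A,B])); cv2.imwrite("pics/w3.png",D["wrist3"]["frame"])
tip=e-u*.04; pts=[(*e,.0768),(*tip,.0765)]
print(proj(D["scene3"],pts),proj(D["side3"],pts))
E
```

```text
7.5917 [0.45435902 0.21820085 0.03093237] 0.008477940380741802 [-2.66933121 -0.13106201  2.21731777] [-0.13772301  0.57158993 -0.04229554]
8.65 [0.4543539  0.21814996 0.13938901] 0.008137404271356686 [ 0.14060324 -0.75068498 -1.49031978] [-0.06957708  0.07393716  0.009563  ]
10.5833 [ 0.49165718 -0.02149872  0.05791451] [ 0.41111429  0.35809928 -1.23014279] [-0.12522769 -0.01631911 -0.01495703]
[[210.93893305 185.43067192]
 [224.22211698 185.83972387]] [[274.50708306 221.77049454]
 [267.783713   213.23137124]]
```

View pics/c3.png

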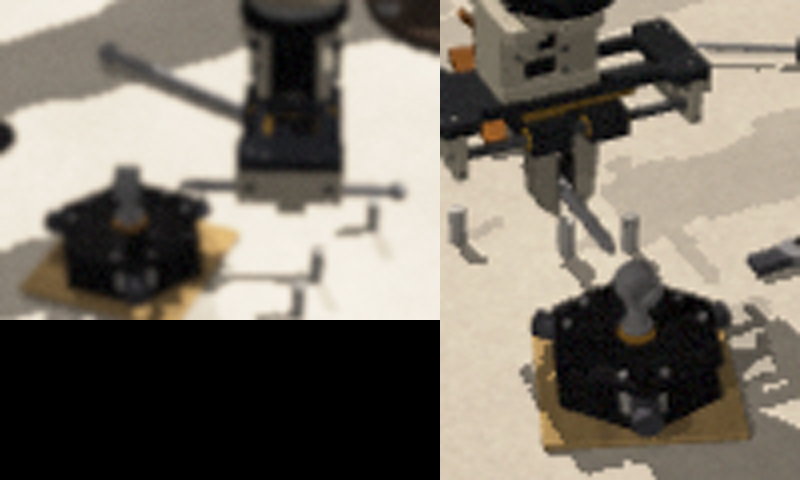

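View pics/w3.png

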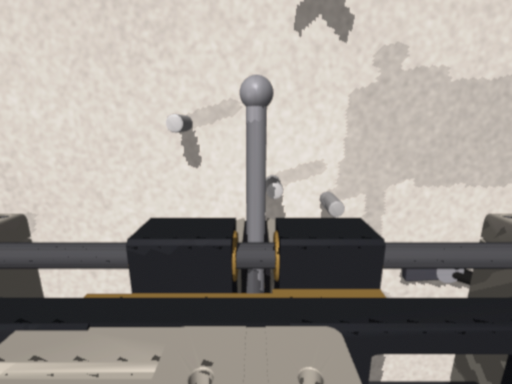

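The rod's tip appears at side (267.5,212.5), against a predicted (267.8,213.2), and it is in line with the eye. I'll insert it in small steps while watching the force.

```bash
python3 - <<'E'
from h import *
import pickle
e=np.array([.534,-.139]); u=np.array([np.cos(np.radians(-70)),np.sin(np.radians(-70))])
F0=np.array(telemetry.state()["ft_force"])
for d in (.11,.10,.092,.085,.08,.075,.07,.065,.06,.055):
  env.movel((*(e-u*d),.0575),vel=.04)
  s=telemetry.state(); F=np.array(s["ft_force"])-F0; print(d,round(s["t"],2),np.round(F,2),np.round(s["moment"],3))
  if np.linalg.norm(F)>5: print("ABORT");break
print(s["eef_pos"])
D={}
for n in("scene","side","wrist"): D[n]=capture(n)
pickle.dump(D,open("d4.pkl","wb"))
A=cv2.resize(D["scene"]["frame"][140:220,180:290],None,fx=4,fy=4,interpolation=cv2.INTER_CUBIC)
B=cv2.resize(D["side"]["frame"][150:270,225:315],None,fx=4,fy=4,interpolation=cv2.INTER_CUBIC)
H=max(A.shape[0],B.shape[0]); A=np.pad(A,((0,H-A.shape[0]),(0,0),(0,0)));
cv2.imwrite("pics/c4.png",np.hstack([A,B]))
E
```

```text
0.11 11.26 [-0.43  0.21  0.25] [-0.085  0.034 -0.003]
0.1 11.66 [ 0.01 -0.78  1.13] [-0.088  0.023  0.046]
0.092 12.01 [ 0.16  0.26 -0.48] [-0.023 -0.001  0.007]
0.085 12.33 [-0.58  0.37 -0.11] [-0.085  0.029  0.021]
0.08 12.61 [-0.54  0.32  0.5 ] [-0.106  0.045  0.062]
0.075 12.88 [ 0.18  0.32 -0.3 ] [-0.029 -0.014 -0.03 ]
0.07 13.16 [0.37 0.4  0.64] [-0.138  0.034 -0.021]
0.065 13.43 [ 0.   -0.75  0.57] [-0.017  0.031  0.001]
0.06 13.71 [ 0.54 -0.2   0.95] [-0.045  0.021 -0.062]
0.055 13.98 [-0.32  0.04  0.79] [-0.038  0.031 -0.014]
[ 0.51529193 -0.0876912   0.05751797]
```

View pics/c4.png

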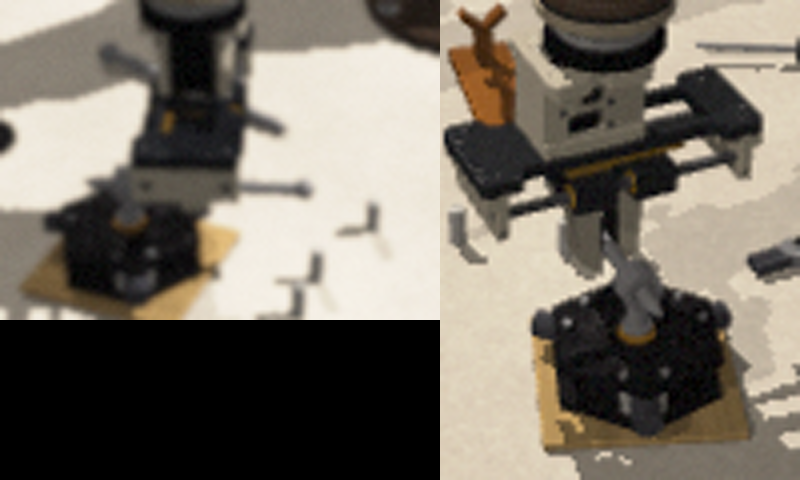

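```bash
cat >> h.py <<'E'
e=np.array([.534,-.139])
def wrench(n=6):
    Fs=[];Ms=[]
    for i in range(n):
        env.sleep(.02); s=telemetry.state(); Fs.append(s["ft_force"]);Ms.append(s["moment"])
    return np.mean(Fs,0),np.mean(Ms,0),s
def torque(W0,n=6):
    F,M,s=wrench(n); F=F-W0[0]; M=M-W0[1]; r=np.array(s["eef_pos"])[:2]-e
    return M[2]+r[0]*F[1]-r[1]*F[0],F,M,s
def pose(a,d=.055,z=None):
    th=np.radians(-70)-a; u=np.array([np.cos(th),np.sin(th)])
    if z is None: z=.0575-.0012*max(0,a-.2)
    return (*(e-u*d),z),Rt(th+np.pi)
E
python3 - <<'E'
from h import *
import json
W=wrench(10); json.dump([list(W[0]),list(W[1])],open("w0.json","w"))
a=0.
while a<1.0:
  a+=.05 if a<.2 else .02
  p,R=pose(a); env.movel(p,vel=.05,orientation=R)
  T,F,M,s=torque(W); print(round(a,3),round(s["t"],2),"T %.3f Mz %.3f"%(T,M[2]),np.round(F,2))
  if T>.2: break
json.dump(a,open("a.json","w"))
E
```

```text
0.05 14.65 T 0.046 Mz 0.037 [-0.16 -0.09 -0.27]
0.1 15.0 T 0.020 Mz 0.032 [ 0.12  0.39 -0.24]
0.15 15.35 T 0.028 Mz 0.018 [-0.23  0.26  0.28]
0.2 15.7 T 0.005 Mz 0.022 [ 0.28  0.18 -0.45]
0.22 16.05 T -0.017 Mz 0.011 [0.47 0.34 0.22]
0.24 16.4 T -0.009 Mz 0.007 [ 0.32 -0.13  0.28]
0.26 16.75 T 0.004 Mz 0.003 [-0.02 -0.02 -0.3 ]
0.28 17.1 T 0.011 Mz 0.009 [-0.03  0.   -0.12]
0.3 17.45 T -0.023 Mz -0.033 [-0.19  0.24 -0.01]
0.32 17.8 T 0.033 Mz -0.021 [-0.98  0.08 -0.06]
0.34 18.15 T 0.023 Mz -0.035 [-1.06  0.03 -0.09]
0.36 18.5 T 0.086 Mz -0.042 [-2.32  0.64  0.12]
0.38 18.85 T 0.057 Mz -0.061 [-2.14  0.42  0.22]
0.4 19.2 T 0.075 Mz -0.050 [-2.25  0.41  0.14]
0.42 19.55 T 0.091 Mz -0.060 [-2.69  0.76 -0.01]
0.44 19.9 T 0.084 Mz -0.059 [-2.56  0.69  0.16]
0.46 20.25 T 0.055 Mz -0.075 [-2.3   0.7  -0.44]
0.48 20.6 T 0.091 Mz -0.052 [-2.54  0.57 -0.75]
0.5 20.95 T 0.061 Mz -0.062 [-2.21  0.42 -0.39]
0.52 21.3 T 0.074 Mz -0.055 [-2.29  0.54 -0.57]
0.54 21.65 T 0.102 Mz -0.057 [-2.81  0.68 -0.4 ]
0.56 22.0 T 0.095 Mz -0.053 [-2.67  0.39 -0.56]
0.58 22.35 T 0.089 Mz -0.062 [-2.76  0.31 -1.1
[... 315 characters left out ...]
.064 [-3.14  0.07 -0.86]
0.74 25.15 T 0.095 Mz -0.068 [-3.11  0.2  -0.79]
0.76 25.5 T 0.082 Mz -0.061 [-2.96 -0.26 -0.53]
0.78 25.85 T 0.089 Mz -0.074 [-3.29 -0.06 -0.79]
0.8 26.2 T 0.055 Mz -0.080 [-3.04 -0.65 -1.22]
0.82 26.55 T 0.098 Mz -0.050 [-3.38 -0.73 -1.18]
0.84 26.9 T 0.070 Mz -0.074 [-3.25 -0.51 -0.97]
0.86 27.25 T 0.076 Mz -0.079 [-3.3  -0.14 -1.42]
0.88 27.6 T 0.091 Mz -0.070 [-3.76 -0.6  -1.74]
0.9 27.95 T 0.090 Mz -0.068 [-3.63 -0.41 -1.28]
0.92 28.3 T 0.066 Mz -0.090 [-3.65 -0.44 -1.61]
0.94 28.65 T 0.100 Mz -0.076 [-3.99 -0.22 -1.28]
0.96 29.0 T 0.091 Mz -0.075 [-3.91 -0.32 -1.37]
0.98 29.35 T 0.039 Mz -0.087 [-3.58 -1.05 -1.73]
1.0 29.7 T 0.094 Mz -0.068 [-3.96 -0.34 -1.37]
```

The torque reads about 0.08 N m, which matches the stated running torque, so the eye is turning. I'll continue towards the stop.

```bash
python3 - <<'E'
from h import *
import json
W=json.load(open("w0.json")); W=[np.array(x) for x in W]
a=1.0; T=.08
while a<1.6:
  a+=.02 if T<.14 else .01
  p,R=pose(a,z=max(.0565-.0018*(a-1),.0559)); env.movel(p,vel=.05,orientation=R)
  T,F,M,s=torque(W,5); print(round(a,3),round(s["t"],2),"T %.3f Mz %.3f"%(T,M[2]),np.round(F,2))
  if T>.27: break
json.dump(a,open("a.json","w"))
E
```

```text
1.02 30.03 T 0.102 Mz -0.070 [-4.14 -0.18 -1.17]
1.04 30.37 T 0.076 Mz -0.077 [-3.95 -0.41 -1.58]
1.06 30.7 T 0.107 Mz -0.052 [-4.34 -0.62 -1.42]
1.08 31.03 T 0.095 Mz -0.064 [-4.29 -0.45 -1.27]
1.1 31.37 T 0.083 Mz -0.071 [-4.51 -0.73 -1.75]
1.12 31.7 T 0.081 Mz -0.076 [-4.5  -0.54 -1.39]
1.14 32.03 T 0.121 Mz -0.042 [-4.63 -0.4  -1.43]
1.16 32.37 T 0.106 Mz -0.066 [-4.65 -0.12 -1.68]
1.18 32.7 T 0.075 Mz -0.057 [-4.31 -0.69 -2.15]
1.2 33.03 T 0.104 Mz -0.060 [-4.87 -0.31 -2.  ]
1.22 33.37 T 0.071 Mz -0.093 [-4.97 -0.28 -1.83]
1.24 33.7 T 0.091 Mz -0.044 [-4.54 -0.51 -1.52]
1.26 34.03 T 0.095 Mz -0.048 [-4.63 -0.3  -1.64]
1.28 34.37 T 0.127 Mz -0.033 [-5.02 -0.11 -1.71]
1.3 34.7 T 0.114 Mz -0.044 [-4.9   0.03 -1.66]
1.32 35.03 T 0.086 Mz -0.038 [-4.74 -0.52 -1.45]
1.34 35.37 T 0.083 Mz -0.071 [-4.94  0.09 -1.33]
1.36 35.7 T 0.153 Mz -0.016 [-5.46  0.2  -1.82]
1.37 36.03 T 0.204 Mz 0.029 [-5.27  0.49 -1.61]
1.38 36.37 T 0.234 Mz 0.039 [-5.61  0.74 -1.49]
1.39 36.7 T 0.239 Mz 0.064 [-5.3   0.53 -1.19]
1.4 37.03 T 0.300 Mz 0.068 [-6.09  1.3  -1.34]
```

The stop shows at a ≈ 1.36: the torque climbs steadily from 0.09 to 0.30 N m. I'll back off to the middle of the play and draw the rod out.

```bash
python3 - <<'E'
from h import *
import json,pickle
W=json.load(open("w0.json")); W=[np.array(x) for x in W]
for a in (1.25,1.12,1.05):
  p,R=pose(a,z=.0560); env.movel(p,vel=.06,orientation=R)
  T,F,M,s=torque(W,4); print(a,round(s["t"],2),"T %.3f Mz %.3f"%(T,M[2]),np.round(F,2))
for d in (.07,.085,.1,.115,.13):
  p,R=pose(1.05,d=d,z=.0560); env.movel(p,vel=.08,orientation=R)
  T,F,M,s=torque(W,2); print(d,round(s["t"],2),np.round(F,2))
  if np.linalg.norm(F)>8: break
D={n:capture(n) for n in("scene","side","wrist")}; pickle.dump(D,open("d5.pkl","wb"))
A=cv2.resize(D["scene"]["frame"][140:220,180:290],None,fx=4,fy=4,interpolation=cv2.INTER_CUBIC)
B=cv2.resize(D["side"]["frame"][150:270,225:315],None,fx=4,fy=4,interpolation=cv2.INTER_CUBIC)
H=max(A.shape[0],B.shape[0]); A=np.pad(A,((0,H-A.shape[0]),(0,0),(0,0)));
cv2.imwrite("pics/c5.png",np.hstack([A,B])); cv2.imwrite("pics/w5.png",D["wrist"]["frame"])
K,Rw,t=cam(D["wrist"]); m=np.array(pose(1.05,d=.13,z=.0753)[0]);x=R[:,0]
print(proj(D["wrist"],[m+x*.08]), proj(D["side"],[m-x*.085]))
E
```

```text
1.25 37.4 T 0.008 Mz -0.058 [ 0.34  1.73 -0.53]
1.12 37.75 T 0.026 Mz 0.017 [-0.23  0.01 -0.03]
1.05 38.07 T -0.028 Mz -0.013 [ 0.11 -0.27  0.19]
0.07 38.43 [-0.45 -0.22 -0.12]
0.085 38.81 [-0.06  0.   -0.84]
0.1 39.18 [-0.04  0.01  0.02]
0.115 39.56 [-0.13 -0.16 -0.51]
0.13 39.93 [ 0.53 -0.34  0.39]
[[254.04852015  89.81285243]] [[284.399668  213.6657384]]
```

View pics/c5.png

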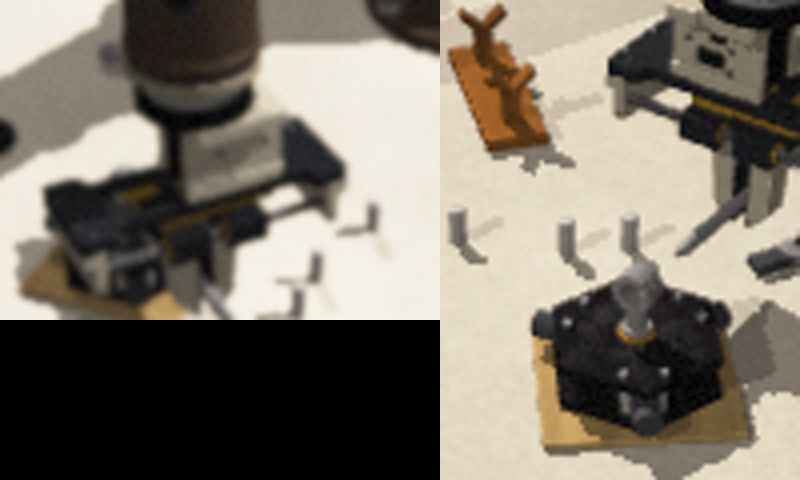

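View pics/w5.png

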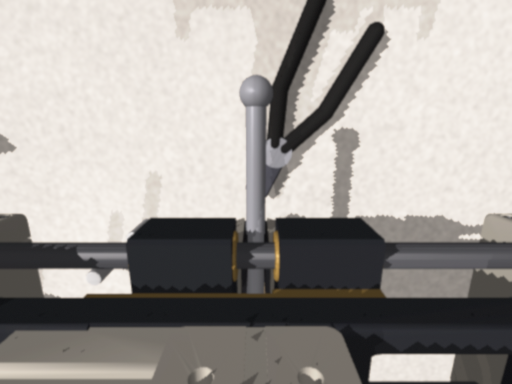

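The rod is clear of the eye and unslipped: its ball is at wrist (256,91), as it was before. It goes back now.

```bash
python3 - <<'E'
from h import *
import pickle
p,R=pose(1.05,d=.13,z=.15); env.movel(p,vel=.15)
y=np.radians(101.3); b=(.4544,.2175)
env.move_pose((*b,.14),Rt(y)); env.movel((*b,.05),vel=.12); F0=wrench(3)[0]; env.movel((*b,.0315),vel=.04)
F,M,s=wrench(4); print(s["t"],s["eef_pos"],np.round(F-F0,2),np.round(M,3))
eoat.set_gripper(.05); env.movel((*b,.15),vel=.15)
s=telemetry.state(); print(s["t"])
env.move_pose((.471,.156,.19),Rt(np.radians(104))); c=capture("wrist")
cv2.imwrite("pics/w6.png",cv2.resize(c["frame"],None,fx=1.5,fy=1.5,interpolation=cv2.INTER_CUBIC))
env.move_pose((.558,-.20,.19),Rt(np.radians(104))); d=capture("wrist")
cv2.imwrite("pics/w7.png",cv2.resize(d["frame"],None,fx=1.5,fy=1.5,interpolation=cv2.INTER_CUBIC))
pickle.dump((c,d,capture("side"),capture("scene")),open("d6.pkl","wb")); print(telemetry.state()["t"])
E
```

```text
43.6583 [0.4543221  0.21737468 0.03133454] [ 0.22 -0.21 -0.32] [-0.058  0.004 -0.017]
45.4417
47.4167
```

View pics/w6.png

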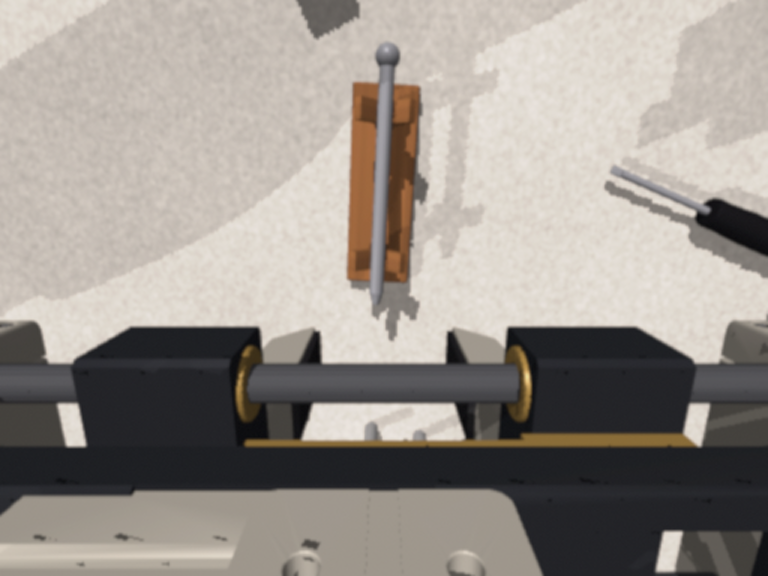

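View pics/w7.png

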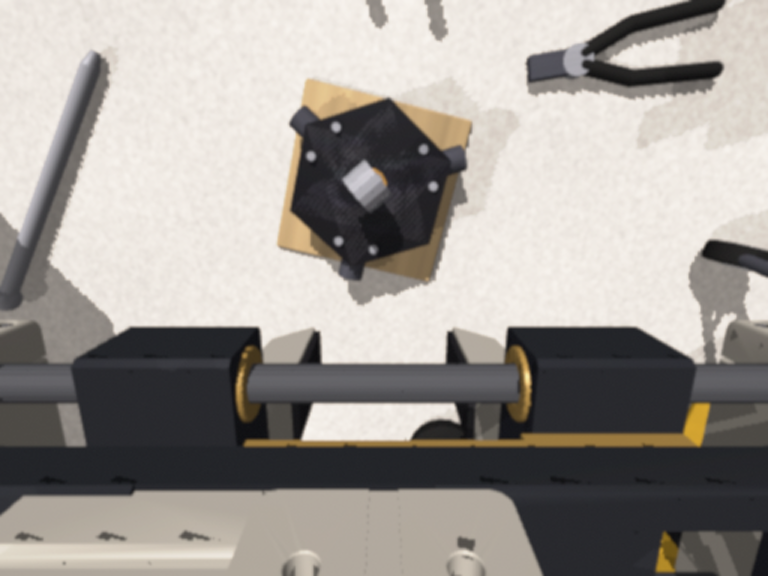

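The rod lies in both notches as it did at the start: ball (388,55), tip (376,300). I'll measure the eye's turn and its drop before handing in.

```bash
python3 - <<'E'
from h import *
import pickle
c,d,sd,sc=pickle.load(open("d6.pkl","rb")); D=pickle.load(open("d0.pkl","rb"))
cr=lambda f,x,y,w,h,k:cv2.resize(f["frame"][y:y+h,x:x+w],None,fx=k,fy=k,interpolation=cv2.INTER_CUBIC)
t=np.hstack([cr(D["w2"],220,100,50,50,6),cr(d,220,100,50,50,6)])
b=np.hstack([cr(D["side"],250,200,50,50,6),cr(sd,250,200,50,50,6)])
cv2.imwrite("pics/c7.png",np.vstack([t,b]))
f=1/1.5; B=unz(c,(387.5*f,55*f),.05);T=unz(c,(376*f,300*f),.05); print(B,T,np.hypot(*(B-T)[:2]),(B+(T-B)*80/165)[:2],np.degrees(np.arctan2(*(T-B)[1::-1])))
print(proj(sd,[(.534,-.139,.0775),(.534,-.139,.075)]))
E
```

```text
[0.43957943 0.29561253 0.05      ] [0.4708051  0.13557865 0.05      ] 0.16305178671065987 [0.45471915 0.21802034] -78.9592174974231
[[274.51254164 221.54844305]
 [274.49306382 222.34078769]]
```

View pics/c7.png

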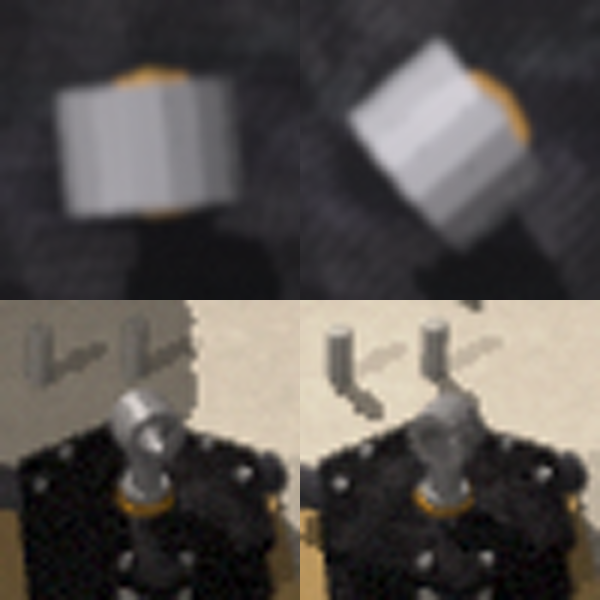

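```bash
python3 -c "
from h import *
env.hand_in(); print(telemetry.state()['t'])"
```

```text
the job is handed in; nothing more can be done
the job is handed in; nothing more can be done
```

The eye is screwed home, the rod is back in both notches of its rest, and I handed the job in at about 47 s of the 72 s allowed.

- **Turning the eye:** I slid the rod through the eye with its tip about 30 mm past the hole's centre. It turned clockwise at about 0.08–0.10 N m until the torque climbed, and I stopped at 0.30 N m, well under the 0.6 N m at which the bush lets go.
- **Eye position:** pictures taken after I drew the rod out show the eye turned about 57° (0.99 rad), which means it sank about 2.5 mm. The side picture also shows the collar lower on the bush. I did not measure its final height directly. That it is home rests on the felt stop and the amount it turned.
- **Rod:** it lies within about 1 mm and 0.3° of where it started. The gripper is open and clear of everything.
- **Bystanders:** the standoffs, pliers, screwdriver and lens cap look unmoved where the last wrist pictures show them. I did not check the wheel or the battery closely, but the arm did not work near them.

No check failed or disagreed. My first rough hub position, read off by eye, was 1–2 cm out, and the wrist picture corrected it before any contact.

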